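# Snap the kitchen tools into the sprung clip rack

## Robot

A 6-joint arm with a two-finger parallel gripper is mounted at the origin on the work surface. World frame = base frame: x ahead of the robot, y to its left, z up, the work surface at z = 0. Lengths are in m, angles in rad, forces in N, time in s.
With the tool pointing down it reaches from about 0.375 to 0.9 m from the base axis. Payload 3.1 kg.
Tool frame: the origin (TCP) lies at the centre of the arm's flange, where the gripper is bolted on; the fingertips stand 173 mm ahead of it and the grasp point (between the pads) lies 155 mm ahead of it; z points along the fingers, y is the line along which they close (so a half turn about z gives the same grasp; the last joint's range is limited). The gripper opens to 85 mm and grips with 20 to 120 N. Pads are 22 mm wide; open, the fingers measure 114 mm over their backs; the gripper's body (76 mm by 85 mm) begins 54 mm behind the grasp point. The pads swing forward as they close: fully open they stand 13 mm farther back than shut.
Start: joints at [-1.357, 0.527, 1.433, -0, 1.181, -0.178], TCP at [0.239, -0.577, 0.405] pointing down, gripper open.
Joint ranges: [-3.08, 3.08], [-0.75, 2.2], [0.22, 2.44], [-1.43, 4.57], [0, 2.65], [-2.85, 2.85]. Speed limits (rad/s): [2.79, 2.79, 3.14, 3.14, 3.14, 3.14].

## Interface

Orientations are given as a unit quaternion [x, y, z, w].
In Python, from station import * gives the robot as it stands.
- The arm moves only by the shell command python3 -m jog 'ROWS' [OPENING] [FORCE]. ROWS is a JSON object of lists of equal length, an entry for each row: "linear": the shift along the world's x, y, z in mm, a list of three; "turn": the turn about the world's z in units of 5 degrees (1.0 is 5 degrees). A call has 1 to 12 rows; each row shifts and turns the commanded pose from where the row before left it; what a row does not reach is not made up. A row lasts 1/8 s, in which the tool goes at most 62.5 mm and 10.7 degrees, less where a joint would pass 70% of its speed; a pose out of reach is approached as far as the arm can. A call is refused whole if a number of a shift passes 62.5 or a number of a turn 1, either way. A call with a gripper value outside its range is refused whole. OPENING is the opening, from 0 (shut) to 1 (fully open), set as the call begins (- or left out, the last holds). The fingers move at their own pace and stop on an object; FORCE is the grip in N (left out, the last holds). Time passes only in rows, so rows that do not move let the fingers close. It gives the time, the measured TCP pose, the force, the opening and the grip force at its end, in the units of the state.
- sense(): the state, without advancing time (a new reading comes with each control period).
- snapshot(name): name is "scene" or "top"; returns the picture (384x512x3 uint8, red, green, blue); there is no depth.
- get_calibration(name): a dict with "fx", "fy", "cx", "cy" (pixels), "dist_coeffs" ([k1, k2, p1, p2, k3] as OpenCV has them; the pictures are not rectified), "world_to_cam" (4x4, takes a point from world to camera coordinates). Camera axes: x right, y down, z forward; pixel columns grow to the right and rows downward; lengths in m; the calibration is good to about 2 mm. A picture is of the moment at which its call begins. get_calibration takes no time and is no camera call.
- sign_off(): hands the job in; it is judged then, once.
The state is a dict: "t": time; "q": joint angles; "qd": joint speeds; "tau": joint torques, N m; "tcp_pos": TCP position; "tool_rot": TCP orientation; "force": force on the tool from outside, world axes, zero at the start; "ft_torque": the same for the moment, N m; "finger_gap": opening from 0.0 (shut) to 1.0 (fully open); "gripper_force": force on a finger pad.
Only numpy, scipy, OpenCV 4.12 (cv2) and the standard library are available. Lean on these libraries where they do the work, as an engineer would, in place of code of your own. Each camera call takes 0.05 s, during which the arm holds its last target. There are 200 camera calls.

## Task

Put the orange turner away in the empty place of the clip rack, the one with the yellow tab, lying like its neighbours with the blade away from the tab and the white band midway between its two clips, and press it home so that both clips snap over the handle. The blue scraper has only been laid on top of its clips: press it home where it is. Leave the green spoon in its clips, never squash the sprung rack down onto its stops, and do not disturb the jug, pepper mill and jar.

Things in the scene. Friction and masses are not known exactly. Their poses are not given: they have to be found in the camera images.
- rack: black foot of the clip rack, fixed, 170 x 230 x 8 mm; origin at the centre of its underside on the counter; the utensils lie along its x axis (near end -x, tab side; blades to +x), the three places are side by side along its y axis at y = -70, 0 and +70 mm.
- deck_mid (a point): point over the rack's origin, fixed to its sprung deck (160 x 220 mm dark wood plate, top 14 mm below this point); axes as the rack's; 50 mm above the counter with the deck up. This is the height of a handle's axis when it is home; the handle's top is then 10 mm higher, and it can be pushed from above between its clips or outside them.
- clip_near (a point): near clip of the middle place, 48 mm to -x of deck_mid, 8 mm above home height, midway between its lips. Each place has two such steel clips 16 mm long (x): rounded lips 15 mm apart, 45 degree flares 38 mm apart at their tops, 17 mm above home height. A handle laid in rests on the lips, axis 16 mm above home height; pushing it past takes 7 to 10 N right at a clip, 12 to 16 N midway.
- clip_far (a point): far clip of the middle place, 48 mm to +x of deck_mid, otherwise as clip_near. The other places' clips are 70 mm to either side (y). Between the clips (x from -32 to +32 mm) trough walls 4 mm thick, centred 16 mm either side of a place's middle, tops 3 mm above home height, keep fingers from straddling a handle that is home.
- deck (a joint): sinking of the rack's deck on its springs, m: 0 up, positive down, hard stops at 0.018, never to go past 0.016. It starts to sink at about 3 N of push, then 1 mm per 1.5 N (0.016 at about 25 N), so it sinks before a clip snaps: push until felt, not to a height. It sinks level with clips and utensils and comes back up when released.
- tab: yellow tab (16 x 34 mm, 20 mm high) on the near end of the rack, marking the empty place. Origin on the counter under the middle of that place (so 50 mm below the home height, midway between its two clips); axes as the rack's; the yellow piece itself is 94 mm towards -x from it.
- turner_mid (a point): orange utensil (slotted turner), at first lying on the bamboo board (16 mm thick), handle horizontal: centre of the orange round handle, on its axis; 20 mm in diameter, 200 mm long (100 mm either way), white band at its middle; x axis along it to the blade, z up. Its black slotted blade with steel neck: from 95 to 180 mm along x, at most 52 mm wide, 4 to 7 mm thick, underside level with the handle's. About 90 g, varies.
- turner_tip (a point): point on the turner's blade, 150 mm from the handle's centre.
- scraper_mid (a point): blue utensil (scraper), at first laid on the lips of the clips of its place, not pressed in: centre of the blue round handle, on its axis; 20 mm in diameter, 200 mm long (100 mm either way), white band at its middle; x axis along it to the blade, z up. Its blue blade with steel neck: from 95 to 180 mm along x, at most 52 mm wide, 4 to 7 mm thick, underside level with the handle's. About 90 g, varies.
- scraper_tip (a point): point on the scraper's blade, 150 mm from the handle's centre.
- spoon_mid (a point): green utensil (flat round spoon), already home in its clips: centre of the green round handle, on its axis; 20 mm in diameter, 200 mm long (100 mm either way), white band at its middle; x axis along it to the blade, z up. Its round blade with steel neck: from 95 to 180 mm along x, at most 52 mm wide, 4 to 7 mm thick, underside level with the handle's. About 90 g, varies.
- spoon_tip (a point): point on the spoon's blade, 150 mm from the handle's centre.
- turner: the turner; origin under the handle's centre, 10 mm below its axis.
- scraper: the scraper; origin under the handle's centre, 10 mm below its axis.
- spoon: the spoon; origin under the handle's centre, 10 mm below its axis.
- board: bamboo cutting board, fixed, 340 x 240 x 16 mm; origin at the centre of its underside.
- jug_mid (a point): glass measuring jug, 104 mm across, 130 mm high, at the left; point half-way up.
- mill_mid (a point): orange pepper mill, 56 mm across, 185 mm high, at the back; point about half-way up.
- jar_mid (a point): jar, 70 mm across, 110 mm high, at the back; point half-way up.

How it is judged:
By the outcome, as a careful person would: the job done as asked, in the order asked, and still so for the second after the job is handed in, with the robot touching nothing.
It also fails if it takes over 58 s, if anything falls off the work surface, if the arm or the gripper's body presses on something with over 40 N, if the wrist force passes 120 N, or if a joint passes its speed limit or range.

## Working session

There is one attempt and no reset: what is moved stays moved. The work goes in short steps, Python scripts to look and compute and a shell command to move; the robot and the scene stay as the last step left them, time stands still between calls to the robot, and variables do not carry over. Pictures are saved under pics/ and viewed, at most 10 in all, crops included, and the job is handed in when it is done.

```bash
ls; mkdir -p pics; python3 - <<'E'
from station import *
import cv2,numpy as np
for n in("scene","top"):
    im=snapshot(n); cv2.imwrite(f"pics/{n}0.png",im[:,:,::-1]); c=get_calibration(n); print(n,c["fx"],c["fy"],c["cx"],c["cy"],c["dist_coeffs"]); print(np.round(c["world_to_cam"],3).tolist())
s=sense();print(s["t"],s["tcp_pos"],s["tool_rot"],s["force"])
E
```

```text
pics
scene 419.11552965236746 419.11552965236746 256.8688703210135 190.05532666106754 [-0.10204166  0.          0.          0.          0.        ]
[[-0.632, 0.775, 0.013, 0.392], [0.631, 0.525, -0.571, -0.343], [-0.449, -0.353, -0.821, 1.557], [0.0, 0.0, 0.0, 1.0]]
top 411.91410006566855 411.91410006566855 257.53770405531225 192.79409288879606 [0.02750725 0.         0.         0.         0.        ]
[[0.005, -0.999, 0.039, -0.005], [-0.995, -0.009, -0.098, 0.621], [0.099, -0.039, -0.994, 0.954], [0.0, 0.0, 0.0, 1.0]]
0.1 [ 0.23918274 -0.57709838  0.40381179] [ 9.80777188e-01  1.95128519e-01 -1.52938172e-05 -9.83827982e-04] [ 0.57924013 -0.64552462 -1.12121935]
```

View pics/scene0.png

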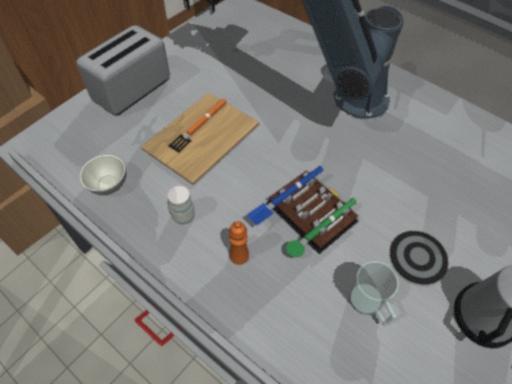

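View pics/top0.png

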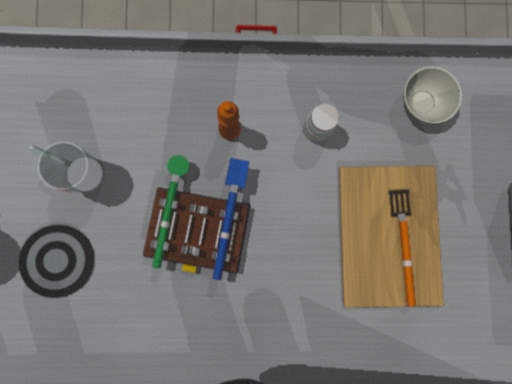

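The top view shows the rack around px (197,232). Green is in its left place, blue is on the right, and the yellow tab at (189,268) marks the middle place. The turner lies on the board with its band near (407,264). Next I'll measure from both views.

```bash
cat > h.py <<'E'
from station import *
import cv2,numpy as np
H={"orange":((5,170,120),(16,255,255)),"blue":((108,120,60),(130,255,255)),"green":((50,120,50),(80,255,255)),"yellow":((22,150,120),(32,255,255))}
ROI={"scene":{"orange":(160,80,240,160),"blue":(230,150,340,240),"green":(270,180,370,270),"yellow":(300,170,350,230)},
     "top":{"orange":(370,160,440,320),"blue":(200,140,260,290),"green":(140,140,200,280),"yellow":(170,255,210,280)}}
def mask(im,col,roi):
    hsv=cv2.cvtColor(im,cv2.COLOR_RGB2HSV); m=cv2.inRange(hsv,*H[col]); o=np.zeros_like(m); a,b,c,d=roi; o[b:d,a:c]=m[b:d,a:c]; return o
def band(im,m):
    """centre of the white gap between the coloured pieces, centroid, axis, ends"""
    p=np.argwhere(m>0)[:,::-1].astype(np.float32)
    # handle-axis in pixels
    vx,vy,x0,y0=cv2.fitLine(p,cv2.DIST_HUBER,0,.01,.01).ravel(); d=np.array([vx,vy]);c=np.array([x0,y0])
    s=(p-c)@d
    return c,d,s,p
def cal(n):
    c=get_calibration(n);K=np.array([[c["fx"],0,c["cx"]],[0,c["fy"],c["cy"]],[0,0,1]]);return K,np.array(c["dist_coeffs"],float),np.array(c["world_to_cam"])
def und(n,p):
    K,D,T=cal(n);return cv2.undistortPoints(np.array([[p]],np.float64),K,D).ravel()
def tri(ps,pt):
    X=cv2.triangulatePoints(cal("scene")[2][:3],cal("top")[2][:3],und("scene",ps),und("top",pt)).ravel();return X[:3]/X[3]
def onz(n,p,z):
    K,D,T=cal(n);u=und(n,p);R=T[:3,:3];o=-R.T@T[:3,3];d=R.T@np.array([u[0],u[1],1]);return o+d*(z-o[2])/d[2]
def white(im,m,col):
    """white band: low-saturation bright pixels close to the handle's line, inside the coloured hull"""
    hsv=cv2.cvtColor(im,cv2.COLOR_RGB2HSV); w=cv2.inRange(hsv,(0,0,140),(180,110,255))
    k=cv2.morphologyEx(m,cv2.MORPH_CLOSE,np.ones((13,13),np.uint8)); w=w&k
    n,l,st,ce=cv2.connectedComponentsWithStats(w)
    return [(int(st[i,4]),np.round(ce[i],1).tolist()) for i in range(1,n) if st[i,4]>3]
E
python3 - <<'E'
from h import *
for n in("scene","top"):
    im=cv2.imread(f"pics/{n}0.png")[:,:,::-1].copy()
    for col in H:
        m=mask(im,col,ROI[n][col]);c,d,s,p=band(im,m)
        a=p[s<s.min()+3].mean(0);b=p[s>s.max()-3].mean(0)
        print(n,col,len(p),"c",c.round(1),"d",d.round(3),"ends",a.round(1),b.round(1),"white",white(im,m,col))
im=cv2.imread("pics/scene0.png")[165:265,230:370]; a=cv2.resize(im,None,fx=5,fy=5,interpolation=cv2.INTER_CUBIC)
cv2.imwrite("pics/c1.png",a)
im=cv2.imread("pics/top0.png")[145:295,135:265]; cv2.imwrite("pics/c2.png",cv2.resize(im,None,fx=4,fy=4,interpolation=cv2.INTER_CUBIC))
E
```

```text
scene orange 186 c [205.9 116.6] d [ 0.74  -0.673] ends [189.4 131.4] [222.9 101.3] white []
scene blue 588 c [283.  195.9] d [ 0.801 -0.599] ends [251.6 218.1] [320.2 168.4] white [(12, [298.2, 184.3]), (15, [269.1, 206.3])]
scene green 476 c [317.9 228.9] d [ 0.773 -0.634] ends [289.4 252. ] [352.6 200.8] white [(5, [333.4, 216.2]), (6, [302.8, 241.5])]
scene yellow 17 c [334. 193.] d [0.72  0.694] ends [332. 191.] [335.6 194.4] white []
top orange 627 c [407.  263.6] d [0.097 0.995] ends [403.1 222.8] [411.  303.9] white [(41, [407.0, 262.6])]
top blue 1146 c [228.3 215.9] d [ 0.194 -0.981] ends [216.  277.4] [239.2 161. ] white [(31, [223.8, 234.8])]
top green 872 c [167.8 209.1] d [ 0.214 -0.977] ends [155.7 265.1] [179.3 157.4] white [(17, [173.6, 177.4]), (29, [163.8, 223.8])]
top yellow 79 c [188.7 268. ] d [0.987 0.163] ends [183.6 267.2] [193.7 268.7] white []
```

View pics/c1.png

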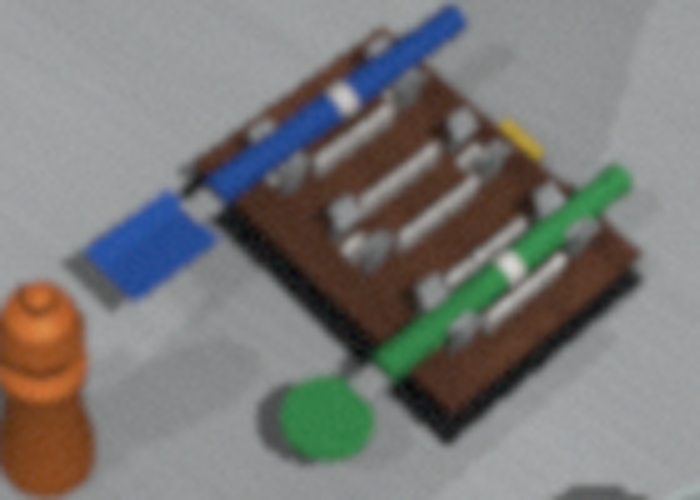

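View pics/c2.png

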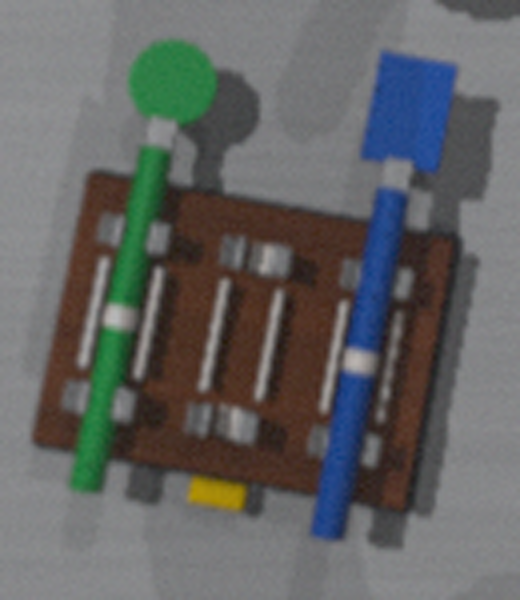

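The crops show all three places clearly: the middle one is empty, with its walls centred at about top (195,230) and scene (314,203.5). Blue sits on its clips and green is home.

```bash
python3 - <<'E'
from h import *
f1=lambda x,y:((x+.5)/5-.5+230,(y+.5)/5-.5+165)
f2=lambda x,y:((x+.5)/4-.5+135,(y+.5)/4-.5+145)
P={"turner_band":((205.9,116.3),(407,263)),"turner_near":((222.9,101.3),(411,303.9)),"turner_far":((189.4,131.4),(403.1,222.8)),
"blue_band":(f1(344,97),f2(359,361)),"blue_near":(f1(456,18),f2(327,533)),"blue_far":(f1(217,190),f2(391,190)),
"green_band":(f1(511,265),f2(120,317)),"green_near":(f1(621,180),f2(87,486)),"green_far":(f1(385,365),f2(154,149)),
"wallmid":(f1(419.5,193),f2(241.7,340.7)),"wallL":(f1(399,174),f2(214,336)),"wallR":(f1(440,212),f2(269.5,346)),"tab":(f1(520,141),f2(217,493)),
"mill_top":(f1(38,296),(228,108)),}
W={k:tri(*v) for k,v in P.items()}
for k,v in W.items(): print(k,(v*1000).round(1))
for a in("turner","blue","green"):
    d=W[a+"_near"]-W[a+"_far"];print(a,"yaw",np.degrees(np.arctan2(-d[1],-d[0])),np.linalg.norm(d)*1000)
    print(" onplane top",(onz("top",P[a+"_band"][1],{"turner":.036,"blue":.076,"green":.06}[a])*1000).round(1),(onz("scene",P[a+"_band"][0],{"turner":.036,"blue":.076,"green":.06}[a])*1000).round(1))
for n,p in(("top",P["wallmid"][1]),("scene",P["wallmid"][0])):print((onz(n,p,.053)*1000).round(1))
E
```

```text
turner_band [ 457.3 -361.2   23.4]
turner_near [ 361.4 -368.    21.3]
turner_far [ 551.9 -349.3   33.8]
blue_band [520.8  75.4  75.1]
blue_near [425.4  91.8  70.1]
blue_far [618.4  57.7  72.4]
green_band [545.1 212.3  59.1]
green_near [449.6 229.2  51.9]
green_far [642.4 194.7  58.3]
wallmid [532.7 142.9  51.4]
wallL [541.7 144.8  83.3]
wallR [523.7 140.9  20.1]
tab [443.2 159.7  20.6]
mill_top [782.   66.5 178. ]
turner yaw 5.602576876458623 191.8258917519713
 onplane top [ 457.3 -354.6   36. ] [ 466.2 -353.6   36. ]
blue yaw -10.010662972240807 196.03424011393886
 onplane top [521.   74.9  76. ] [521.2  76.1  76. ]
green yaw -10.149156180530666 195.88334689755945
 onplane top [545.4 211.6  60. ] [545.2 213.   60. ]
[532.3 143.3  53. ]
[534.1 142.8  53. ]
```

```bash
python3 - <<'E'
from h import *
for z in(.026,):
    a,b,c=[onz("top",p,z)*1000 for p in((411,303.9),(407,263),(403.1,222.8))];print(a,b,c,np.degrees(np.arctan2(*(c-a)[[1,0]])))
E
python3 -m jog '{"linear":[[36,36,-20],[36,36,-20],[36,36,-20],[36,36,-20],[36,36,-20],[39,37,-14]],"turn":[-0.6,-0.6,-0.6,-0.6,-0.6,-0.6]}' 1 60
```

```text
[ 361.44173418 -364.76192956   26.        ] [ 456.57527765 -358.64874467   26.        ] [ 552.12866983 -352.40445877   26.        ] 3.7078693385758577
t: 0.85
tcp_pos: [0.459, -0.359, 0.2894]
tool_rot: [0.999, 0.038, -0.001, -0.001]
force: [0.0, -0.7, 0.3]
finger_gap: 1.004
gripper_force: 0.0
```

```bash
python3 -m jog '{"linear":[[-2,0,-35],[0,0,-35],[0,0,-20],[0,0,-9],[0,0,0]],"turn":[-0.1,0,0,0,0]}' 1 60
python3 -m jog '{"linear":[[0,0,0],[0,0,0],[0,0,0],[0,0,0],[0,0,0],[0,0,0],[0,0,0],[0,0,0]],"turn":[0,0,0,0,0,0,0,0]}' 0 60
```

```text
t: 1.48
tcp_pos: [0.4562, -0.3603, 0.1913]
tool_rot: [0.999, 0.035, -0.0, -0.0]
force: [-0.2, -0.3, -0.6]
finger_gap: 1.0
gripper_force: 0.0
t: 2.48
tcp_pos: [0.4564, -0.3605, 0.1925]
tool_rot: [0.999, 0.035, 0.0, 0.0]
force: [-0.5, 0.3, 5.4]
finger_gap: 0.207
gripper_force: 58.7
```

```bash
python3 -m jog '{"linear":[[0,0,10],[0,0,30],[0,0,40],[0,0,40],[0,0,0]],"turn":[0,0,0,0,0]}' 0 60
python3 - <<'E'
from h import *
for n,r in(("scene",(140,40,300,170)),("top",(340,130,480,310))):
    im=snapshot(n);cv2.imwrite(f"pics/{n}1.png",im[:,:,::-1])
a=cv2.imread("pics/scene1.png")[40:170,140:300];b=cv2.imread("pics/top1.png")[150:330,340:480]
f=lambda x,s:cv2.resize(x,None,fx=s,fy=s,interpolation=cv2.INTER_CUBIC)
A=f(a,2.7);B=f(b,2.6);o=np.zeros((480,800,3),np.uint8);o[:A.shape[0],:A.shape[1]]=A;o[:B.shape[0],435:435+B.shape[1]]=B;cv2.imwrite("pics/l1.png",o)
E
```

```text
t: 3.1
tcp_pos: [0.457, -0.3611, 0.3153]
tool_rot: [0.999, 0.035, 0.002, 0.003]
force: [0.0, -0.7, -1.9]
finger_gap: 0.206
gripper_force: 58.7
```

View pics/l1.png

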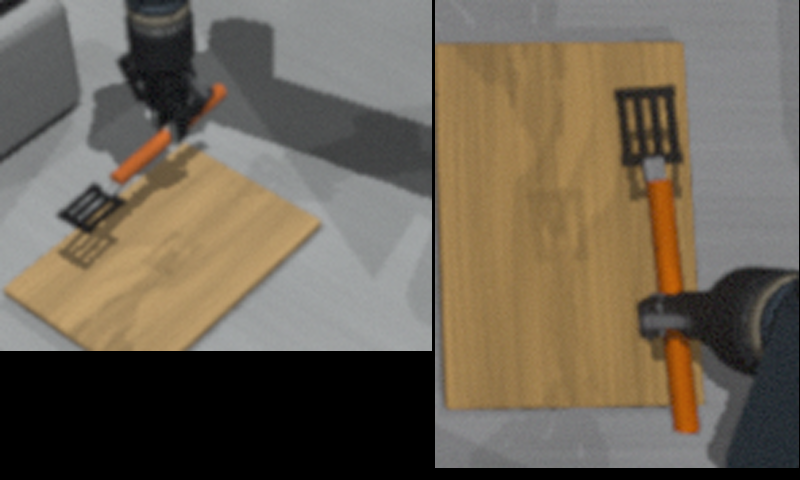

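```bash
python3 - <<'E'
from h import *
n=tri((221.5,73.3),(436.5,314.6));f=tri((183.7,105.6),(426.2,220));print(n*1000,f*1000,(n+f)*500, np.degrees(np.arctan2(*(f-n)[[1,0]])))
E
python3 -m jog '{"linear":[[3,25,0],[8,50,0],[8,55,0],[8,55,0],[8,55,0],[8,55,0],[8,55,0],[8,55,0],[8,50,0],[6,32,0],[3,17,0],[0,0,0]],"turn":[-0.2,-0.3,-0.3,-0.3,-0.3,-0.3,-0.3,-0.3,-0.3,-0.2,0,0]}' 0 60
```

```text
[ 361.06738305 -366.80517132  150.01479248] [ 554.9614757  -351.49757572  153.21172413] [ 458.01442937 -359.15137352  151.6132583 ] 4.514037570984036
t: 4.7
tcp_pos: [0.5319, 0.1441, 0.3107]
tool_rot: [0.996, -0.086, -0.001, 0.0]
force: [0.4, -0.2, -0.3]
finger_gap: 0.202
gripper_force: 58.8
```

```bash
python3 -m jog '{"linear":[[1,-1,-20],[0,0,-25],[0,0,-13],[0,0,0]],"turn":[-0.06,0,0,0]}' 0 60
python3 - <<'E'
from h import *
for n in("scene","top"):
    im=snapshot(n);cv2.imwrite(f"pics/{n}2.png",im[:,:,::-1])
a=cv2.imread("pics/scene2.png")[160:260,235:365];b=cv2.imread("pics/top2.png")[150:290,140:250]
f=lambda x,s:cv2.resize(x,None,fx=s,fy=s,interpolation=cv2.INTER_CUBIC)
A=f(a,3.5);B=f(b,3);o=np.zeros((430,800,3),np.uint8);o[:A.shape[0],:A.shape[1]]=A;o[:B.shape[0],460:460+B.shape[1]]=B;cv2.imwrite("pics/l2.png",o)
E
```

```text
t: 5.2
tcp_pos: [0.5329, 0.1416, 0.2527]
tool_rot: [0.996, -0.09, -0.001, 0.0]
force: [0.2, -0.1, -0.8]
finger_gap: 0.205
gripper_force: 58.8
```

View pics/l2.png

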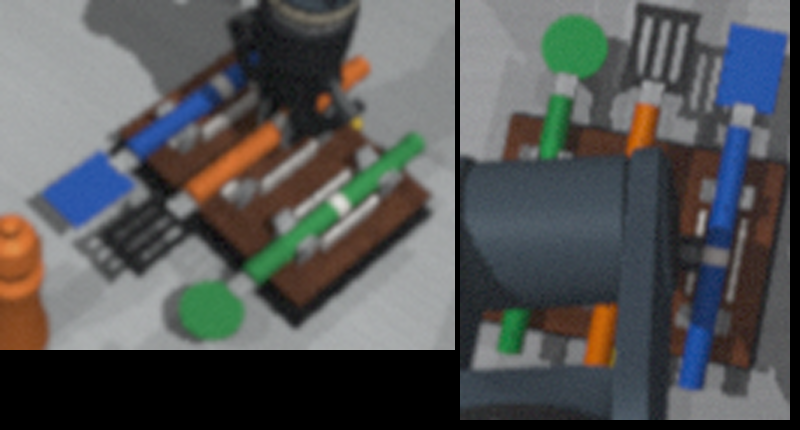

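```bash
python3 - <<'E'
from h import *
n=tri((338.8,178.4),(185.8,270.7));f=tri((289.7,214.1),(202.5,184.7));print(n*1000,f*1000,(n+f)*500, np.degrees(np.arctan2(*(f-n)[[1,0]])),np.linalg.norm(f-n))
E
```

```text
[441.75995654 159.47153027  93.63378068] [631.73571098 124.23565343  95.52632833] [536.74783376 141.85359185  94.58005451] -10.507566869119534 0.19322509161463036
```

```bash
python3 -m jog '{"linear":[[-2,1,-3],[0,0,-3],[0,0,-2],[0,0,0]],"turn":[0.05,0,0,0]}' 0 60
python3 -m jog '{"linear":[[0,0,-1],[0,0,-1],[0,0,0]],"turn":[0,0,0]}' 0 60
```

```text
t: 5.8
tcp_pos: [0.5312, 0.1437, 0.2456]
tool_rot: [0.996, -0.087, -0.0, 0.0]
force: [-0.5, -0.9, -0.1]
finger_gap: 0.21
gripper_force: 58.8
t: 6.18
tcp_pos: [0.5312, 0.1436, 0.2436]
tool_rot: [0.996, -0.088, -0.0, 0.0]
force: [0.1, -1.4, -0.9]
finger_gap: 0.202
gripper_force: 58.8
```

```bash
python3 -m jog '{"linear":[[0,0,-1],[0,0,-1],[0,0,0]],"turn":[0,0,0]}' 0 60
python3 -m jog '{"linear":[[0,0,-1],[0,0,-1],[0,0,0]],"turn":[0,0,0]}' 0 60
```

```text
t: 6.55
tcp_pos: [0.5312, 0.1436, 0.2416]
tool_rot: [0.996, -0.088, -0.0, 0.0]
force: [0.2, 0.3, -0.9]
finger_gap: 0.209
gripper_force: 58.8
t: 6.92
tcp_pos: [0.5312, 0.1436, 0.2396]
tool_rot: [0.996, -0.088, -0.0, 0.0]
force: [-0.2, 0.9, -0.6]
finger_gap: 0.208
gripper_force: 58.8
```

```bash
python3 -m jog '{"linear":[[0,0,-1],[0,0,-1],[0,0,0]],"turn":[0,0,0]}' 0 60
python3 -m jog '{"linear":[[0,0,-1],[0,0,-1],[0,0,0]],"turn":[0,0,0]}' 0 60
```

```text
t: 7.3
tcp_pos: [0.5312, 0.1436, 0.2376]
tool_rot: [0.996, -0.088, -0.0, 0.0]
force: [-0.0, -0.1, -2.0]
finger_gap: 0.21
gripper_force: 58.8
t: 7.68
tcp_pos: [0.5312, 0.1436, 0.2356]
tool_rot: [0.996, -0.088, -0.0, 0.0]
force: [0.1, 0.7, 0.2]
finger_gap: 0.208
gripper_force: 58.8
```

```bash
python3 -m jog '{"linear":[[0,0,-1],[0,0,0],[0,0,0]],"turn":[0,0,0]}' 0 60
python3 -m jog '{"linear":[[0,0,-1],[0,0,0],[0,0,0]],"turn":[0,0,0]}' 0 60
python3 -m jog '{"linear":[[0,0,-1],[0,0,0],[0,0,0]],"turn":[0,0,0]}' 0 60
```

```text
t: 8.05
tcp_pos: [0.5313, 0.1436, 0.2347]
tool_rot: [0.996, -0.088, 0.0, -0.0]
force: [0.0, 0.3, -1.1]
finger_gap: 0.206
gripper_force: 58.7
t: 8.43
tcp_pos: [0.5313, 0.1436, 0.2338]
tool_rot: [0.996, -0.088, 0.0, 0.0]
force: [-0.8, 0.9, -0.1]
finger_gap: 0.205
gripper_force: 58.7
t: 8.8
tcp_pos: [0.5313, 0.1435, 0.2328]
tool_rot: [0.996, -0.087, 0.0, 0.0]
force: [-0.8, -1.5, 1.2]
finger_gap: 0.21
gripper_force: 58.8
```

```bash
python3 -m jog '{"linear":[[0,0,-1],[0,0,0],[0,0,0]],"turn":[0,0,0]}' 0 60
python3 -m jog '{"linear":[[0,0,-1],[0,0,0],[0,0,0]],"turn":[0,0,0]}' 0 60
```

```text
t: 9.18
tcp_pos: [0.5313, 0.1436, 0.2318]
tool_rot: [0.996, -0.087, 0.0, 0.0]
force: [0.1, -3.4, 2.0]
finger_gap: 0.208
gripper_force: 58.9
t: 9.55
tcp_pos: [0.5313, 0.1435, 0.2308]
tool_rot: [0.996, -0.088, 0.0, 0.0]
force: [-0.3, -2.7, 2.8]
finger_gap: 0.206
gripper_force: 59.0
```

```bash
python3 -m jog '{"linear":[[0,-1,0],[0,-1,0],[0,0,0]],"turn":[0,0,0]}' 0 60
python3 -m jog '{"linear":[[0,0,0],[0,0,0],[0,0,0],[0,0,0]],"turn":[0,0,0,0]}' 0.5 60
python3 -m jog '{"linear":[[0,0,15],[0,0,40],[0,0,40],[-50,0,30],[-60,-20,20],[-50,-20,0],[0,0,0]],"turn":[0,0,0,0,0,0,0]}' 0.5 60
python3 - <<'E'
from h import *
for n in("scene","top"):
    im=snapshot(n);cv2.imwrite(f"pics/{n}3.png",im[:,:,::-1])
a=cv2.imread("pics/scene3.png")[160:260,235:365];b=cv2.imread("pics/top3.png")[150:290,140:250]
f=lambda x,s:cv2.resize(x,None,fx=s,fy=s,interpolation=cv2.INTER_CUBIC)
A=f(a,3.5);B=f(b,3);o=np.zeros((430,800,3),np.uint8);o[:A.shape[0],:A.shape[1]]=A;o[:B.shape[0],460:460+B.shape[1]]=B;cv2.imwrite("pics/l3.png",o)
E
```

```text
t: 9.93
tcp_pos: [0.5313, 0.1423, 0.2307]
tool_rot: [0.996, -0.088, 0.0, -0.001]
force: [0.1, 3.6, 2.9]
finger_gap: 0.205
gripper_force: 59.1
t: 10.42
tcp_pos: [0.5313, 0.1415, 0.2306]
tool_rot: [0.996, -0.088, -0.0, 0.0]
force: [0.7, -0.7, -0.1]
finger_gap: 0.496
gripper_force: 0.0
t: 11.3
tcp_pos: [0.37, 0.1025, 0.3751]
tool_rot: [0.996, -0.088, -0.002, 0.0]
force: [0.6, -0.1, 0.4]
finger_gap: 0.499
gripper_force: 0.0
```

View pics/l3.png

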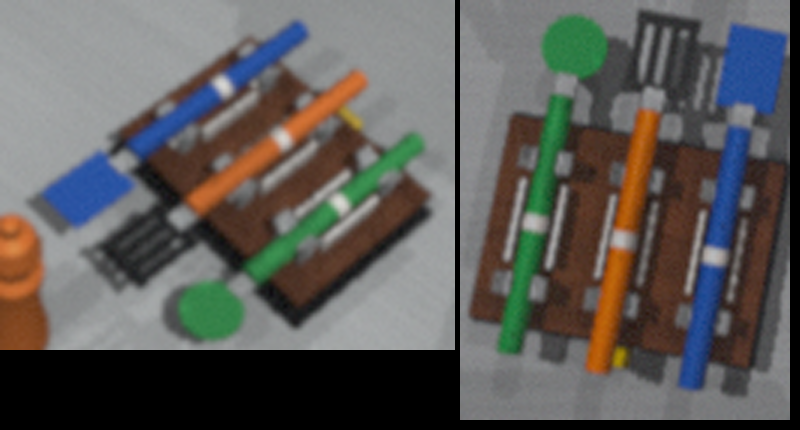

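The turner now rests on the middle clips, parallel to its neighbours, with its band at top crop (625,240). I'll measure its offset from the place centre.

```bash
python3 - <<'E'
from h import *
g=lambda a,b:((a+.5)/3.5-.5+235,(b+.5)/3.5-.5+160)
k=lambda a,b:((a-460+.5)/3-.5+140,(b+.5)/3-.5+150)
B={}
for n,s,t in(("t",g(281,139),k(624.5,240)),("b",g(222,86),k(715.5,256)),("g",g(339,205),k(536,222))):
    B[n]=tri(s,t)*1000;print(n,B[n].round(1))
R=np.radians(-10.1);ux=np.array([np.cos(R),np.sin(R)]);uy=np.array([-ux[1],ux[0]])
c=np.array([533,143.3])
for n in B:print(n,(B[n][:2]-c)@ux,(B[n][:2]-c)@uy)
E
```

```text
t [532.1 143.   71.3]
b [520.6  74.3  72.8]
g [545.6 212.1  56.1]
t -0.791953425589603 -0.48901888637674695
b -0.1412560447582799 -70.06423644875746
g 0.2996694521653929 69.92737534191579
```

```bash
python3 -m jog '{"linear":[[40,10,0],[50,12,0],[50,12,-20],[23,7,-40],[0,0,-38],[0,0,-8],[0,0,0]],"turn":[0,0,0,0,0,0,0]}' 0 60
python3 -m jog '{"linear":[[0,0,-2],[0,0,-2],[0,0,-2],[0,0,0]],"turn":[0,0,0,0]}' 0 60
```

```text
t: 12.28
tcp_pos: [0.5384, 0.144, 0.2685]
tool_rot: [0.996, -0.087, 0.0, -0.0]
force: [-0.8, -0.2, 0.1]
finger_gap: -0.001
gripper_force: 0.0
t: 12.78
tcp_pos: [0.5377, 0.1438, 0.2628]
tool_rot: [0.996, -0.088, 0.0, -0.0]
force: [-0.1, -0.7, 0.6]
finger_gap: 0.001
gripper_force: 0.0
```

```bash
python3 -m jog '{"linear":[[-5,0,-1],[0,0,-1],[0,0,-1],[0,0,0]],"turn":[0,0,0,0]}' 0 60
python3 -m jog '{"linear":[[0,0,-1],[0,0,-1],[0,0,0]],"turn":[0,0,0]}' 0 60
```

```text
t: 13.28
tcp_pos: [0.5328, 0.1438, 0.2595]
tool_rot: [0.996, -0.088, -0.0, 0.0]
force: [0.2, 1.2, -0.6]
finger_gap: -0.0
gripper_force: 0.0
t: 13.65
tcp_pos: [0.5327, 0.1438, 0.2574]
tool_rot: [0.996, -0.088, -0.0, 0.0]
force: [0.5, 0.6, -0.1]
finger_gap: -0.001
gripper_force: 0.0
```

```bash
for i in 1 ; do :; done; python3 -m jog '{"linear":[[0,0,-1],[0,0,-1],[0,0,0]],"turn":[0,0,0]}' 0 60
python3 -m jog '{"linear":[[0,0,-1],[0,0,-1],[0,0,0]],"turn":[0,0,0]}' 0 60
python3 -m jog '{"linear":[[0,0,-1],[0,0,-1],[0,0,0]],"turn":[0,0,0]}' 0 60
```

```text
t: 14.02
tcp_pos: [0.5327, 0.1438, 0.2554]
tool_rot: [0.996, -0.088, -0.0, 0.0]
force: [0.0, -0.5, 0.4]
finger_gap: 0.002
gripper_force: 0.0
t: 14.4
tcp_pos: [0.5327, 0.1438, 0.2535]
tool_rot: [0.996, -0.088, -0.0, 0.0]
force: [-0.5, -0.2, 0.5]
finger_gap: 0.001
gripper_force: 0.0
t: 14.78
tcp_pos: [0.5327, 0.1438, 0.2515]
tool_rot: [0.996, -0.088, -0.0, 0.0]
force: [-0.3, 0.2, 0.2]
finger_gap: 0.004
gripper_force: 0.0
```

```bash
python3 -m jog '{"linear":[[0,0,-1],[0,0,-1],[0,0,0]],"turn":[0,0,0]}' 0 60
python3 -m jog '{"linear":[[0,0,-1],[0,0,-1],[0,0,0]],"turn":[0,0,0]}' 0 60
python3 -m jog '{"linear":[[0,0,-1],[0,0,-1],[0,0,0]],"turn":[0,0,0]}' 0 60
```

```text
t: 15.15
tcp_pos: [0.5327, 0.1438, 0.2495]
tool_rot: [0.996, -0.088, -0.0, 0.0]
force: [0.5, 0.1, -0.0]
finger_gap: -0.0
gripper_force: 0.0
t: 15.52
tcp_pos: [0.5328, 0.1438, 0.2477]
tool_rot: [0.996, -0.088, 0.0, -0.0]
force: [-0.4, -0.4, 2.2]
finger_gap: -0.004
gripper_force: 1.3
t: 15.9
tcp_pos: [0.5328, 0.1438, 0.2458]
tool_rot: [0.996, -0.088, 0.0, -0.0]
force: [-1.2, -0.1, 6.2]
finger_gap: 0.002
gripper_force: 2.6
```

```bash
python3 -m jog '{"linear":[[0,0,-1],[0,0,-1],[0,0,0]],"turn":[0,0,0]}' 0 60
python3 -m jog '{"linear":[[0,0,-1],[0,0,-1],[0,0,0]],"turn":[0,0,0]}' 0 60
```

```text
t: 16.27
tcp_pos: [0.5328, 0.1438, 0.2441]
tool_rot: [0.996, -0.088, 0.0, -0.0]
force: [-1.5, -0.3, 8.2]
finger_gap: 0.001
gripper_force: 3.8
t: 16.65
tcp_pos: [0.5327, 0.1438, 0.2424]
tool_rot: [0.996, -0.087, 0.0, -0.0]
force: [-2.2, 0.6, 10.5]
finger_gap: -0.003
gripper_force: 5.0
```

```bash
python3 -m jog '{"linear":[[0,0,-1],[0,0,-1],[0,0,0]],"turn":[0,0,0]}' 0 60
python3 -m jog '{"linear":[[0,0,-1],[0,0,0]],"turn":[0,0]}' 0 60
```

```text
t: 17.02
tcp_pos: [0.5328, 0.1438, 0.2408]
tool_rot: [0.996, -0.087, 0.0, -0.0]
force: [-2.4, -1.1, 13.1]
finger_gap: -0.002
gripper_force: 6.2
t: 17.27
tcp_pos: [0.5328, 0.1438, 0.2399]
tool_rot: [0.996, -0.087, 0.0, 0.0]
force: [-2.5, -0.2, 13.8]
finger_gap: -0.0
gripper_force: 6.8
```

```bash
python3 -m jog '{"linear":[[0,0,-1],[0,0,0]],"turn":[0,0]}' 0 60
python3 -m jog '{"linear":[[0,0,-1],[0,0,0]],"turn":[0,0]}' 0 60
```

```text
t: 17.52
tcp_pos: [0.5327, 0.1438, 0.2391]
tool_rot: [0.996, -0.087, 0.0, -0.0]
force: [-3.2, -0.6, 14.7]
finger_gap: 0.0
gripper_force: 7.4
t: 17.77
tcp_pos: [0.5328, 0.1438, 0.2383]
tool_rot: [0.996, -0.087, 0.001, -0.0]
force: [-3.7, -1.1, 16.5]
finger_gap: -0.001
gripper_force: 7.9
```

```bash
python3 - <<'E'
from h import *
for n in("scene","top"):
    im=snapshot(n);cv2.imwrite(f"pics/{n}4.png",im[:,:,::-1])
a=cv2.imread("pics/scene4.png")[130:260,220:365];b=cv2.imread("pics/top4.png")[150:290,140:250]
f=lambda x,s:cv2.resize(x,None,fx=s,fy=s,interpolation=cv2.INTER_CUBIC)
A=f(a,3.7);B=f(b,2.3);o=np.zeros((485,800,3),np.uint8);o[:A.shape[0],:A.shape[1]]=A;o[:B.shape[0],540:540+B.shape[1]]=B;cv2.imwrite("pics/l4.png",o)
E
```

```text
(no output)
```

View pics/l4.png

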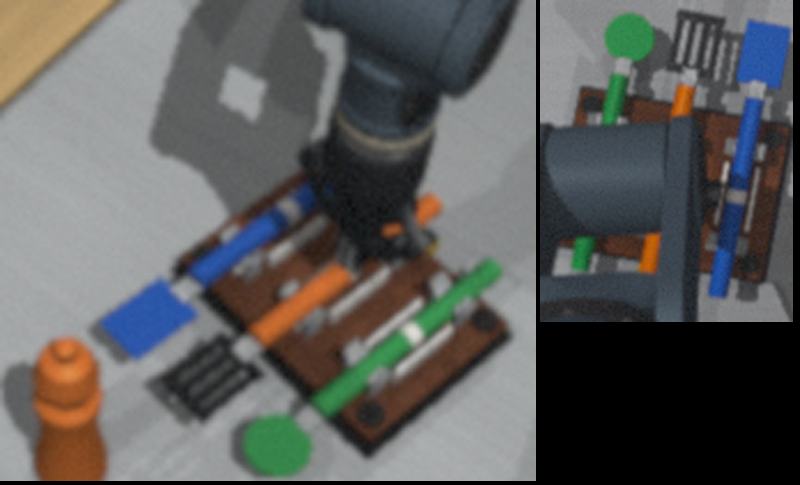

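The deck is down about 9 mm and the handle is still level on its lips, so I'll keep pushing gently until it snaps.

```bash
python3 -m jog '{"linear":[[0,0,-1],[0,0,0]],"turn":[0,0]}' 0 60
python3 -m jog '{"linear":[[0,0,-1],[0,0,0]],"turn":[0,0]}' 0 60
```

```text
t: 18.12
tcp_pos: [0.5328, 0.1438, 0.2374]
tool_rot: [0.996, -0.087, 0.001, -0.0]
force: [-3.5, -1.0, 16.0]
finger_gap: -0.001
gripper_force: 8.5
t: 18.38
tcp_pos: [0.5329, 0.1438, 0.2366]
tool_rot: [0.996, -0.087, 0.001, -0.0]
force: [-2.7, -0.5, 18.5]
finger_gap: 0.0
gripper_force: 8.8
```

```bash
python3 -m jog '{"linear":[[0,0,-1],[0,0,0]],"turn":[0,0]}' 0 60
python3 -m jog '{"linear":[[0,0,-1],[0,0,0]],"turn":[0,0]}' 0 60
```

```text
t: 18.62
tcp_pos: [0.5331, 0.1438, 0.2358]
tool_rot: [0.996, -0.087, 0.001, -0.0]
force: [-3.4, -1.0, 18.6]
finger_gap: 0.002
gripper_force: 9.2
t: 18.88
tcp_pos: [0.5333, 0.1438, 0.2349]
tool_rot: [0.996, -0.087, 0.002, -0.0]
force: [-2.6, 0.1, 18.2]
finger_gap: 0.001
gripper_force: 9.3
```

```bash
python3 -m jog '{"linear":[[0,0,-1],[0,0,0]],"turn":[0,0]}' 0 60
python3 -m jog '{"linear":[[0,0,-1],[0,0,0]],"turn":[0,0]}' 0 60
```

```text
t: 19.12
tcp_pos: [0.5335, 0.1439, 0.2332]
tool_rot: [0.996, -0.088, 0.002, -0.0]
force: [-0.5, 0.5, 0.7]
finger_gap: 0.002
gripper_force: 0.2
t: 19.38
tcp_pos: [0.5335, 0.1439, 0.2307]
tool_rot: [0.996, -0.088, 0.001, -0.0]
force: [0.9, -0.4, 5.4]
finger_gap: -0.001
gripper_force: 2.2
```

It snapped home: the force dropped to about 0 with the fingertip at z = 60 mm, the home height. Next is the scraper.

```bash
python3 -m jog '{"linear":[[0,0,10],[0,0,20],[0,0,10],[-4,-23,0],[-5,-28,0],[-4,-18,0],[0,0,-10],[0,0,-5],[0,0,0]],"turn":[0,0,0,0,0,0,0,0,0]}' 0 60
python3 -m jog '{"linear":[[0,0,-2],[0,0,-2],[0,0,-2],[0,0,0]],"turn":[0,0,0,0]}' 0 60
```

```text
t: 20.5
tcp_pos: [0.5196, 0.0755, 0.2547]
tool_rot: [0.996, -0.087, -0.001, -0.0]
force: [0.0, 0.2, 0.6]
finger_gap: -0.001
gripper_force: 0.0
t: 21.0
tcp_pos: [0.5197, 0.0749, 0.2495]
tool_rot: [0.996, -0.088, -0.0, -0.0]
force: [0.1, -0.4, -0.6]
finger_gap: 0.004
gripper_force: 0.0
```

```bash
python3 -m jog '{"linear":[[0,0,-2],[0,0,-2],[0,0,-2],[0,0,-2],[0,0,0]],"turn":[0,0,0,0,0]}' 0 60
python3 -m jog '{"linear":[[0,0,-1],[0,0,-1],[0,0,0]],"turn":[0,0,0]}' 0 60
python3 -m jog '{"linear":[[0,0,-1],[0,0,0]],"turn":[0,0]}' 0 60
```

```text
t: 21.62
tcp_pos: [0.5198, 0.0748, 0.2424]
tool_rot: [0.996, -0.088, 0.0, 0.0]
force: [-1.7, 0.1, 11.0]
finger_gap: -0.007
gripper_force: 5.0
t: 22.0
tcp_pos: [0.5197, 0.0748, 0.2408]
tool_rot: [0.996, -0.087, 0.0, 0.0]
force: [-3.0, -0.8, 12.1]
finger_gap: -0.001
gripper_force: 6.1
t: 22.25
tcp_pos: [0.5197, 0.0748, 0.24]
tool_rot: [0.996, -0.088, 0.001, 0.0]
force: [-2.1, -0.2, 13.6]
finger_gap: 0.001
gripper_force: 6.7
```

```bash
python3 -m jog '{"linear":[[0,0,-1],[0,0,0]],"turn":[0,0]}' 0 60
python3 -m jog '{"linear":[[0,0,-1],[0,0,0]],"turn":[0,0]}' 0 60
python3 -m jog '{"linear":[[0,0,-1],[0,0,0]],"turn":[0,0]}' 0 60
```

```text
t: 22.5
tcp_pos: [0.5197, 0.0748, 0.2391]
tool_rot: [0.996, -0.087, 0.001, 0.0]
force: [-3.2, -0.4, 13.9]
finger_gap: -0.0
gripper_force: 7.3
t: 22.75
tcp_pos: [0.5197, 0.0748, 0.2383]
tool_rot: [0.996, -0.087, 0.001, 0.0]
force: [-3.0, -0.4, 15.3]
finger_gap: 0.003
gripper_force: 7.9
t: 23.0
tcp_pos: [0.5199, 0.0748, 0.2374]
tool_rot: [0.996, -0.088, 0.001, -0.0]
force: [-3.2, -0.3, 16.5]
finger_gap: -0.003
gripper_force: 8.4
```

```bash
python3 -m jog '{"linear":[[0,0,-1],[0,0,0]],"turn":[0,0]}' 0 60
python3 -m jog '{"linear":[[0,0,-1],[0,0,0]],"turn":[0,0]}' 0 60
python3 -m jog '{"linear":[[0,0,-1],[0,0,0]],"turn":[0,0]}' 0 60
```

```text
t: 23.25
tcp_pos: [0.5199, 0.0748, 0.2366]
tool_rot: [0.996, -0.088, 0.001, -0.0]
force: [-3.1, -0.2, 17.3]
finger_gap: -0.002
gripper_force: 9.0
t: 23.5
tcp_pos: [0.5201, 0.0748, 0.2357]
tool_rot: [0.996, -0.088, 0.001, -0.0]
force: [-1.5, 0.8, 18.3]
finger_gap: -0.003
gripper_force: 9.2
t: 23.75
tcp_pos: [0.5203, 0.0748, 0.2349]
tool_rot: [0.996, -0.088, 0.002, -0.0]
force: [-2.4, 0.1, 19.1]
finger_gap: 0.004
gripper_force: 9.2
```

```bash
python3 -m jog '{"linear":[[0,0,-1],[0,0,0]],"turn":[0,0]}' 0 60
python3 -m jog '{"linear":[[0,0,-1],[0,0,0]],"turn":[0,0]}' 0 60
```

```text
t: 24.0
tcp_pos: [0.5203, 0.0748, 0.2328]
tool_rot: [0.996, -0.088, 0.002, -0.0]
force: [-0.1, 0.2, 3.0]
finger_gap: 0.0
gripper_force: 1.2
t: 24.25
tcp_pos: [0.5204, 0.0747, 0.2308]
tool_rot: [0.996, -0.088, 0.001, -0.0]
force: [2.1, 0.2, 3.9]
finger_gap: 0.001
gripper_force: 2.2
```

Both have snapped. I'll lift clear and check.

```bash
python3 -m jog '{"linear":[[0,0,10],[0,0,40],[0,0,50],[-30,-30,30],[-40,-50,0],[-30,-50,0],[0,-50,0],[0,-50,0],[0,0,0]],"turn":[0,0,0,0,0,0,0,0,0]}' 0 60
python3 - <<'E'
from h import *
for n in("scene","top"):
    im=snapshot(n);cv2.imwrite(f"pics/{n}5.png",im[:,:,::-1])
a=cv2.imread("pics/scene5.png")[160:260,235:365];b=cv2.imread("pics/top5.png")[150:290,140:250]
f=lambda x,s:cv2.resize(x,None,fx=s,fy=s,interpolation=cv2.INTER_CUBIC)
A=f(a,3.5);B=f(b,3);o=np.zeros((430,800,3),np.uint8);o[:A.shape[0],:A.shape[1]]=A;o[:B.shape[0],460:460+B.shape[1]]=B;cv2.imwrite("pics/l5.png",o)
E
```

```text
t: 25.38
tcp_pos: [0.4208, -0.1571, 0.3608]
tool_rot: [0.996, -0.09, 0.0, 0.001]
force: [0.7, 0.6, -0.4]
finger_gap: -0.003
gripper_force: 0.0
```

View pics/l5.png

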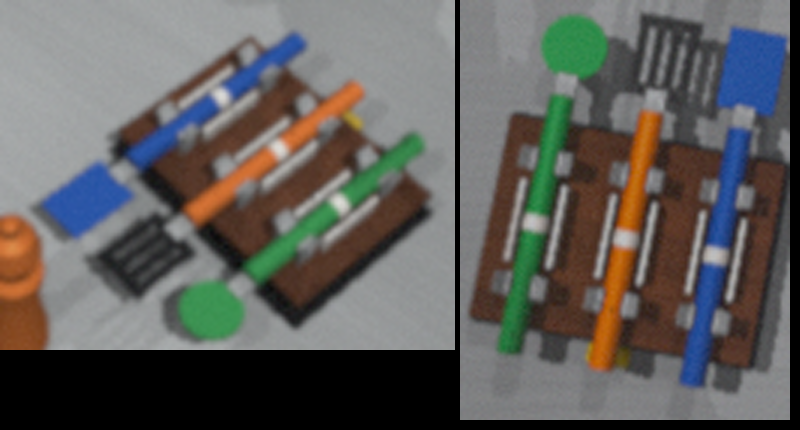

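All three handles look alike: they sit between the clip lips with both trough walls visible. The turner's band at top crop (626,238.5) is midway between its neighbours' bands, whose midpoint is (625.7,239).

```bash
python3 -c "
from station import *
print(sign_off())"
```

```text
the job is handed in; nothing more can be done
None
```

The job is handed in at about 25 s: the turner and then the scraper were pressed until they snapped home (19 N at most, deck sunk roughly 11 mm), and the last pictures show both seated level with the spoon, which stayed in its clips; the jug, mill and jar were never approached.

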